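# Close the press mould and hold it up level

### The job

Put the mould's cover on the mould base standing on the little wooden stand, pins in the holes and fully down flat, and let go of it. Then take the closed mould by its base, lift it straight up off the stand, keep it level, and finish still holding it in the gripper, level and steady, with about 10 cm of air between it and the stand. Keep the casting shut inside and leave the other things on the bench where they are.

Things in the scene. Friction and masses are not known exactly. Their poses are not given: they have to be found in the camera images.
- stand: Fixed wooden stand on the green cutting mat (mat top 3 mm above the work surface): board 140 x 80 x 6 mm (x, y, z) with two battens across it along y, each 14 mm wide, 70 mm long, centred at x = +-38 mm, tops 30 mm above the origin; free gap of 62 mm between them. Origin: centre of the board's underside, z up.
- mould_base: Lower half of a rigid pink resin press mould, loose, about 0.22 kg, lying across the battens, long side along the stand's x. Block 100 x 50 x 30 mm (x, y, z); origin: centre of underside, z up. Two pins on its top at x = +-36 mm, y = 0: 10 mm diameter, 12 mm high, upper half tapering to 4 mm. Cavity between them 44 x 28 x 14 mm deep. Plain long sides, grip across y midway between the battens.
- mould_cover: Cover of the mould, loose, flat on the mat, right way up, about 0.13 kg: pink block 100 x 42 x 24 mm (x, y, z), 4 mm narrower than the base on each long side, two 13 mm through holes at x = +-36 mm, y = 0 for the base's pins (either way round). Origin: centre of underside, z up. Closed, it lies on the base's top, its origin 30 mm above the base's; closed mould 54 mm high.
- casting: Small white resin casting, loose, 38 x 22 x 11 mm, already lying in the base's cavity (cavity floor 16 mm above the base's underside), wholly below the base's top face. Origin: centre of its underside.
- spare_cover: Bystander: shorter pink block without holes, 60 x 42 x 24 mm, belongs to another mould; leave it. Origin: centre of its underside.
- resin_bottle: Bystander: white bottle, 60 mm diameter, 130 mm high, standing. Origin: centre of its underside.
- mixing_cup: Bystander: grey plastic cup, 70 mm across the rim, 70 mm high, standing. Origin: centre of its underside.
- modelling_spatula: Bystander: spatula 190 mm long lying flat. Origin: near its middle, on its underside.

How it is judged:
On the way:
1. the cover is seated on the base over the casting and let go, with the base still on its stand (x of mould_cover in the frame of mould_base between -0.004 and 0.004 m and y of mould_cover in the frame of mould_base between -0.004 and 0.004 m and z of mould_cover in the frame of mould_base between 0.026 and 0.033 m and angle between the z axis of mould_cover and the z axis of mould_base, either way round below 0.06 rad and angle between the x axis of mould_cover and the x axis of mould_base, either way round below 0.12 rad and x of casting in the frame of mould_base between -0.02 and 0.02 m and y of casting in the frame of mould_base between -0.012 and 0.012 m and z of casting in the frame of mould_base between 0.01 and 0.022 m and contact force between mould_cover and the arm below 0.1 N and contact force between mould_cover and the fingers below 0.1 N and contact force between mould_base and stand above 0.5 N and z of mould_base in the frame of stand between 0.026 and 0.034 m), for 0.2 s.
At the end, for the whole second after the job is handed in: Closed mould in the gripper by its base (over 1.5 N), 60-150 mm above the batten tops, within 50 mm sideways of the stand, tilt under 0.09 rad, still (20 mm/s, 0.15 rad/s); cover seated within 4 mm sideways, 4 mm down to 3 mm up, 0.06 rad tilt, 0.12 rad turn; casting in the cavity (x of mould_cover in the frame of mould_base between -0.004 and 0.004 m and y of mould_cover in the frame of mould_base between -0.004 and 0.004 m and z of mould_cover in the frame of mould_base between 0.026 and 0.033 m and angle between the z axis of mould_cover and the z axis of mould_base, either way round below 0.06 rad and angle between the x axis of mould_cover and the x axis of mould_base, either way round below 0.12 rad and x of casting in the frame of mould_base between -0.02 and 0.02 m and y of casting in the frame of mould_base between -0.012 and 0.012 m and z of casting in the frame of mould_base between 0.01 and 0.022 m and z of mould_base in the frame of stand between 0.09 and 0.18 m and horizontal distance between mould_base and stand below 0.05 m and angle between mould_base's own z axis and vertical below 0.09 rad and linear speed of mould_base below 0.02 m/s and angular speed of mould_base below 0.15 rad/s and contact force between mould_base and the fingers above 1.5 N and contact force between mould_base and stand below 0.05 N); the arm keeps its last pose, push and grip.
It fails at once if a bystander is moved more than 20 mm (distance of any of spare_cover, resin_bottle, mixing_cup, modelling_spatula from where it was at the start of the episode above 0.02 m).
It fails at once if the mould base is tipped more than 0.3 rad (angle between mould_base's own z axis and vertical above 0.3 rad).
It also fails if it takes over 54 s, if anything falls off the work surface, if the arm or the gripper's body presses on something with over 40 N, if the wrist force passes 120 N, or if a joint passes its speed limit or range.

### The arm

A 6-joint arm with a two-finger parallel gripper is mounted at the origin on the work surface. World frame = base frame: x ahead of the robot, y to its left, z up, the work surface at z = 0. Lengths are in m, angles in rad, forces in N, time in s.
With the tool pointing down it reaches from about 0.2 to 0.875 m from the base axis. Payload 3.4 kg.
Tool frame: the origin (TCP) lies between the finger pads; the fingertips stand 14 mm ahead of it and the grasp point (between the pads) lies 5 mm behind it (ctrl.tips_ahead is the distance from the TCP to the fingertips, in m); z points along the fingers, y is the line along which they close (so a half turn about z gives the same grasp; the last joint's range is limited). The gripper opens to 94 mm and grips with 3 to 60 N. Pads are 16 mm wide; open, the fingers measure 119 mm over their backs; the gripper's body (75 mm by 177 mm) begins 78 mm behind the grasp point.
Start: joints at [-1.244, 0.276, 1.505, -0, 1.361, -0.121], TCP at [0.249, -0.518, 0.219] pointing down, gripper open.
Joint ranges: [-2.89, 2.89], [-0.75, 2.08], [0.22, 2.7], [-1.18, 4.32], [0.11, 2.71], [-2.7, 2.7]. Speed limits (rad/s): [2.57, 2.57, 3.14, 3.14, 3.14, 3.14].

### API

Orientations are given as a rotation vector (axis times angle).
In Python, from station import ctrl, cams, ticket gives the robot as it stands.
- The arm moves only by the tool move_arm, never from a script. Its argument "rows" is one flat list of numbers, 7 for each row, row after row: the shift along the tool's x, y, z scaled (see below), then the turn, a rotation vector about the tool's x, y, z scaled (see below), then the opening, from 0 (shut) to 1 (fully open). In form: [x, y, z, ax, ay, az, gripper, x, y, z, ax, ay, az, gripper, ...]. A call has exactly 10 rows; each row is the pose to reach, as a shift and turn from the pose commanded when the call began, along the tool's axes at that moment; what a row does not reach only later rows make up. The controller multiplies each number of a shift by 0.3 m and each number of a turn by 120 degrees. A row lasts 1/8 s, in which the tool goes at most 62.5 mm and 10.7 degrees, less where a joint would pass 70% of its speed; a pose out of reach is approached as far as the arm can. A call with a number of a shift or a turn outside -1 to 1 is refused whole. A call with a gripper value outside its range is refused whole. The fingers move at their own pace and stop on an object; "squeeze" is the grip in N (left out, the last holds). Time passes only in rows, so rows that repeat a pose let the fingers close, or fill a call up. It gives the time, the measured TCP pose, the force, the opening and the grip force at its end, in the units of the state.
- ctrl.sense(): the state, without advancing time (a new reading comes with each control period).
- cams.camera(name): name is "scene" or "top"; returns a dict with "pixels" (400x640x3 uint8, red, green, blue), "depth" (400x640 float32, m along the optical axis (not along the pixel's ray), 0 where there is no reading), "fx", "fy", "cx", "cy" (pixels), "k1" (the pictures are not rectified: a ray, as slopes to the right and down, at radius r is drawn at 1 + k1 r^2 times it, then the intrinsics apply), "pose" (4x4, takes a point from camera to world coordinates). Camera axes: x right, y down, z forward; pixel columns grow to the right and rows downward; lengths in m; the calibration is good to about 2 mm. A picture is of the moment at which its call begins.
- ticket.close_job(): hands the job in; it is judged then, once.
The state is a dict: "t": time; "joint_positions": joint angles; "qd": joint speeds; "joint_efforts": joint torques, N m; "tcp_pos": TCP position; "tool_rot": TCP orientation; "ft_force": force on the tool from outside, world axes, zero at the start; "torque": the same for the moment, N m; "opening": opening from 0.0 (shut) to 1.0 (fully open); "grasp_force": force on a finger pad.
Only numpy, scipy, OpenCV 4.12 (cv2) and the standard library are available. Lean on these libraries where they do the work, as an engineer would, in place of code of your own. Each camera call takes 0.05 s, during which the arm holds its last target. There are 200 camera calls.

## Working session

There is one attempt and no reset: what is moved stays moved. The work goes in short steps, Python scripts to look and compute and a tool call to move; the robot and the scene stay as the last step left them, time stands still between calls to the robot, and variables do not carry over. Pictures are saved under pics/ and viewed, at most 10 in all, crops included, and the job is handed in when it is done.

Besides the shell and the picture viewer there is one more tool, called as name(argument=value, ...) on one line, values as JSON. move_arm: Moves the arm, as the interface text tells. Shifts and turns lie within -1 to 1; 1 stands for 0.3 m of shift or 120 degrees of turn. Its arguments: {"type":"object","properties":{"rows":{"type":"array","items":{"type":"number","minimum":-1,"maximum":1}},"squeeze":{"type":"number"}},"required":["rows"]}

```bash
ls; mkdir -p pics
cat > h.py <<'E'
import numpy as np, cv2
from scipy.spatial.transform import Rotation as R
def world(c):
    h,w=c["depth"].shape; v,u=np.mgrid[:h,:w].astype(float)
    K=np.array([[c["fx"],0,c["cx"]],[0,c["fy"],c["cy"]],[0,0,1]])
    x=(u-c["cx"])/c["fx"]; y=(v-c["cy"])/c["fy"]; a,b=x.copy(),y.copy()
    for _ in range(15):
        s=1+c["k1"]*(a*a+b*b); a,b=x/s,y/s
    d=c["depth"]; P=np.stack([a*d,b*d,d],-1)
    T=np.array(c["pose"]); return P@T[:3,:3].T+T[:3,3]
E
python3 - <<'E'
from station import ctrl,cams
import numpy as np,cv2,pickle
s=ctrl.sense(); print(s)
for n in("scene","top"):
    c=cams.camera(n); pickle.dump(c,open(n+".pkl","wb")); cv2.imwrite(f"pics/{n}0.png",c["pixels"][...,::-1]); print(n,c["fx"],c["k1"],np.round(c["pose"],3).tolist())
E
```

```text
pics
{'t': 0.0, 'joint_positions': array([-1.24398229e+00,  2.76579288e-01,  1.50609547e+00,  2.37238720e-05,
        1.36072995e+00, -1.20996778e-01]), 'qd': array([-4.15380273e-05,  8.43941641e-05,  2.60744412e-04,  5.13496251e-04,
       -1.48148508e-03,  1.14213307e-04]), 'joint_efforts': array([ 9.20350431e-04, -4.04575145e+01, -2.37231410e+01,  7.02740159e-02,
        3.44948668e-02, -1.20946715e-04]), 'tcp_pos': array([ 0.24880055, -0.5177839 ,  0.21862871]), 'tool_rot': array([-3.06141330e+00, -6.97148448e-01,  2.56007026e-04]), 'ft_force': array([ 0.12601355, -0.27194414, -0.13182993]), 'torque': array([-0.04714904, -0.00290336, -0.03887558]), 'grasp_force': 0.0, 'opening': 1.0005766664502067}
scene 461.4610022295647 -0.00676023686059184 [[0.829, 0.315, -0.463, 1.302], [0.56, -0.489, 0.669, -0.989], [-0.016, -0.813, -0.582, 0.938], [0.0, 0.0, 0.0, 1.0]]
top 461.4219002212275 0.005468094145816944 [[0.026, -0.982, 0.186, 0.367], [-0.999, -0.031, -0.026, 0.024], [0.032, -0.185, -0.982, 1.241], [0.0, 0.0, 0.0, 1.0]]
```

View pics/top0.png

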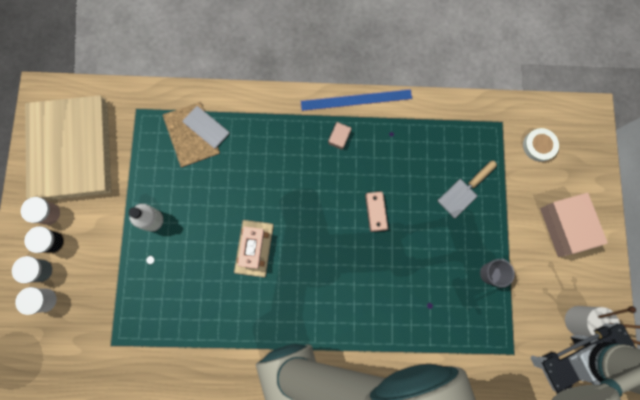

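View pics/scene0.png

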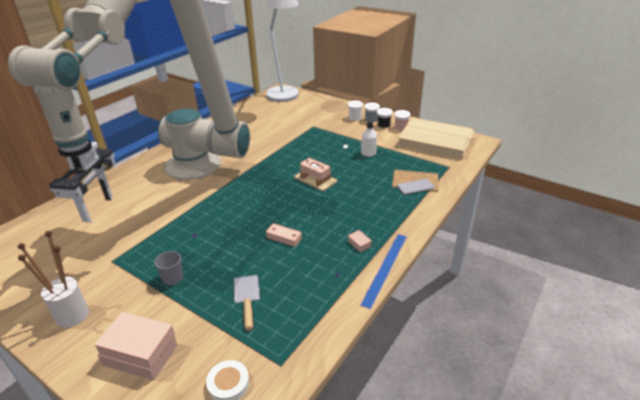

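The top view shows the cover with its holes at (376,211), the stand and base at (253,247), the spare cover at (340,135), the cup at (498,272), and the bottle at (147,217). The scene view shows the cover at (284,235), the base at (315,168), and the spare at (360,240).

```bash
cat > m.py <<'E'
from h import *
def pinkmask(c):
    p=c["pixels"].astype(int); r,g,b=p[...,0],p[...,1],p[...,2]
    return (r-g>25)&(r-b>20)&(r>110)
def measure(c,uv,zmin,win=35,zmax=.2):
    """rectangle fitted to the pink top face near pixel uv, for heights above zmin"""
    W=world(c); m=pinkmask(c); k=np.zeros_like(m); k[uv[1]-win:uv[1]+win,uv[0]-win:uv[0]+win]=1
    m&=k&(c["depth"]>0)&(W[...,2]>zmin)&(W[...,2]<zmax); P=W[m]; zt=np.median(P[:,2])
    return P,zt,cv2.minAreaRect((P[:,:2]*1000).astype(np.float32))
E
python3 - <<'E'
import pickle; from m import *
for n,uvs in(("top",dict(cover=(376,211),base=(253,247),spare=(340,135))),("scene",dict(cover=(284,235),base=(315,168),spare=(360,240)))):
    c=pickle.load(open(n+".pkl","rb")); W=world(c)
    for k,uv in uvs.items():
        P,zt,r=measure(c,uv,.045 if k=="base" else .015)
        q=np.percentile(P[:,2],[5,25,50,75,95])
        top=P[P[:,2]>q[3]-.006]; print(n,k,len(P),np.round(q,4),np.round(top.mean(0),4),np.round(r[0],1),np.round(r[1],1),round(r[2],1))
    for nm,uv in(("mat",(300,300) if n=="top" else (220,280)),): print(nm,W[uv[1],uv[0]])
c=pickle.load(open("top.pkl","rb"))
a=c["pixels"][180:280,220:400,::-1]; cv2.imwrite("pics/crop1.png",cv2.resize(a,None,fx=4.4,fy=4.4,interpolation=cv2.INTER_CUBIC))
E
```

```text
top cover 537 [0.0215 0.025  0.0269 0.0285 0.0308] [ 0.5743 -0.1552  0.0271] [ 575.  -155.4] [97.5 42.2] 8.1
top base 624 [0.0585 0.0613 0.063  0.0646 0.068 ] [0.4655 0.1714 0.0634] [465.7 171.5] [ 50.5 102.2] 84.4
top spare 282 [0.0226 0.0249 0.0267 0.0284 0.0311] [ 0.7841 -0.0517  0.027 ] [784.2 -51.7] [39.  57.4] 69.1
mat [3.35419287e-01 4.18377476e-02 1.92383502e-05]
scene cover 381 [0.0185 0.0243 0.0272 0.0291 0.0313] [ 0.5769 -0.1584  0.0278] [ 574.9 -156.9] [102.8  50.1] 9.6
scene base 261 [0.0486 0.0572 0.0628 0.0652 0.0685] [0.4692 0.1659 0.0646] [466.2 168.9] [ 56.2 106.3] 80.3
scene spare 219 [0.02   0.0258 0.0275 0.0292 0.0314] [ 0.7871 -0.0566  0.028 ] [786.1 -55.9] [43.7 60.8] 65.3
mat [ 0.53685384 -0.39863698  0.00335913]
```

View pics/crop1.png

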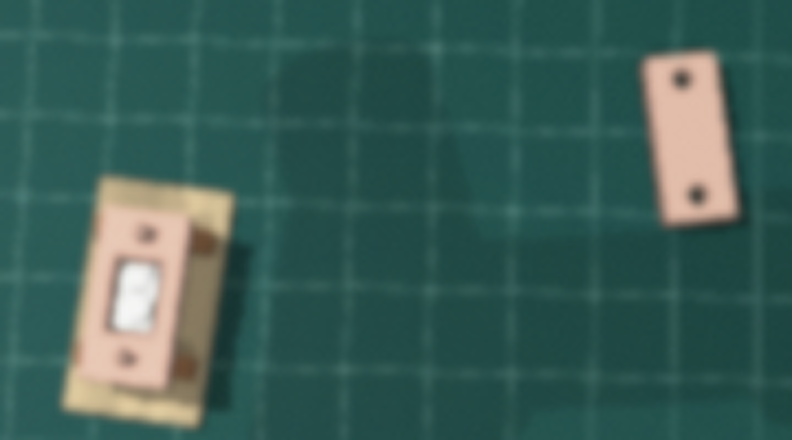

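Crop: cover holes at about (681,79) and (697,195), base pins at about (147,233) and (127,358), with the white casting between the pins. I'll refine these with ray/plane intersection and a two-view check.

```bash
cat >> m.py <<'E'
def ray(c,uv):
    T=np.array(c["pose"]); K=np.array([[c["fx"],0,c["cx"]],[0,c["fy"],c["cy"]],[0,0,1]])
    n=cv2.undistortPoints(np.array(uv,float).reshape(-1,1,2),K,np.array([c["k1"],0,0,0,0.]),None,None).reshape(-1,2)
    return T[:3,3],np.c_[n,np.ones(len(n))]@T[:3,:3].T
def onplane(c,uv,z):
    o,d=ray(c,uv); return o+d*((z-o[2])/d[:,2])[:,None]
def tri(c1,p1,c2,p2):
    o1,d1=ray(c1,[p1]);o2,d2=ray(c2,[p2]); A=np.c_[d1[0],-d2[0]]
    t=np.linalg.lstsq(A,o2-o1,rcond=None)[0]; a,b=o1+d1[0]*t[0],o2+d2[0]*t[1]; return (a+b)/2,np.linalg.norm(a-b)
def dark(c,uv,w=4):
    "dark spot near uv, darkness-weighted centroid"
    g=c["pixels"][...,1].astype(float); u,v=map(round,uv); p=g[v-w:v+w+1,u-w:u+w+1]; x=np.clip(np.percentile(p,60)-p-15,0,None)
    V,U=np.mgrid[v-w:v+w+1,u-w:u+w+1]; return np.array([(U*x).sum(),(V*x).sum()])/x.sum()
E
python3 - <<'E'
import pickle; from m import *
t=pickle.load(open("top.pkl","rb")); s=pickle.load(open("scene.pkl","rb"))
H=[dark(t,(220+681/4.4,180+79/4.4)),dark(t,(220+697/4.4,180+195/4.4))]
Q=onplane(t,H,.027); print("holes",H,Q.round(4).tolist(),"mid",Q.mean(0).round(4),"len",np.linalg.norm(Q[0]-Q[1]),"ang",np.degrees(np.arctan2(*(Q[0]-Q[1])[1::-1])))
B=[dark(t,(220+147/4.4,180+233/4.4)),dark(t,(220+127/4.4,180+358/4.4))]
Q=onplane(t,B,.07); print("pins",Q.round(4).tolist(),"mid",Q.mean(0).round(4),"len",np.linalg.norm(Q[0]-Q[1]),"ang",np.degrees(np.arctan2(*(Q[0]-Q[1])[1::-1])))
W=world(t)
for k,uv,z,zm in(("cover",(376,211),.027,.018),("base",(253,247),.063,.052)):
    m=(pinkmask(t)&(W[...,2]>zm)).astype(np.uint8); m[:uv[1]-35]=0;m[uv[1]+35:]=0;m[:,:uv[0]-35]=0;m[:,uv[0]+35:]=0
    cs,_=cv2.findContours(m,cv2.RETR_EXTERNAL,cv2.CHAIN_APPROX_NONE); q=max(cs,key=cv2.contourArea).reshape(-1,2)
    P=onplane(t,q,z)[:,:2]*1000; print(k,cv2.minAreaRect(P.astype(np.float32)))
# casting (white) centre
g=t["pixels"].min(2); m=np.zeros_like(g,bool); m[225:270,235:270]=g[225:270,235:270]>190
v,u=np.nonzero(m); print("casting",onplane(t,[(u.mean(),v.mean())],.06).round(4),m.sum())
# triangulate: hole projections in scene refined
T=np.linalg.inv(s["pose"])
def proj(P):
    p=T[:3,:3]@P+T[:3,3]; n=p[:2]/p[2]; n=n*(1+s["k1"]*(n@n)); return n*[s["fx"],s["fy"]]+[s["cx"],s["cy"]]
for h in H:
    p=dark(s,proj(onplane(t,[h],.027)[0]),3); print("tri hole",p,*[np.round(x,4) for x in tri(t,h,s,p)])
a=s["pixels"][140:260,240:360,::-1]; cv2.imwrite("pics/crop2.png",cv2.resize(a,None,fx=5,fy=5,interpolation=cv2.INTER_CUBIC))
from station import ctrl
print(R.from_rotvec(ctrl.sense()["tool_rot"]).as_matrix().round(3))
E
```

```text
holes [array([374.51033058, 197.51342975]), array([378.02301255, 223.87343096])] [[0.6107, -0.1495, 0.027], [0.5395, -0.1592, 0.027]] mid [ 0.5751 -0.1544  0.027 ] len 0.07193337020267879 ang 7.768252120155219
pins [[0.5007, 0.1655, 0.07], [0.4295, 0.1732, 0.07]] mid [0.4651 0.1693 0.07  ] len 0.0716367481014531 ang -6.137737291634497
cover ((574.382080078125, -154.56683349609375), (98.27639770507812, 42.418392181396484), 8.128634452819824)
base ((465.6226501464844, 171.13002014160156), (50.734500885009766, 102.15625762939453), 84.52581024169922)
casting [[0.4653 0.1715 0.06  ]] 119
tri hole [294.20059701 235.47701493] [ 0.6113 -0.15    0.024 ] 0.0002
tri hole [273.16107383 227.87583893] [ 0.5384 -0.1598  0.0285] 0.0024
[[ 0.901  0.433 -0.   ]
 [ 0.433 -0.901  0.002]
 [ 0.    -0.002 -1.   ]]
```

View pics/crop2.png

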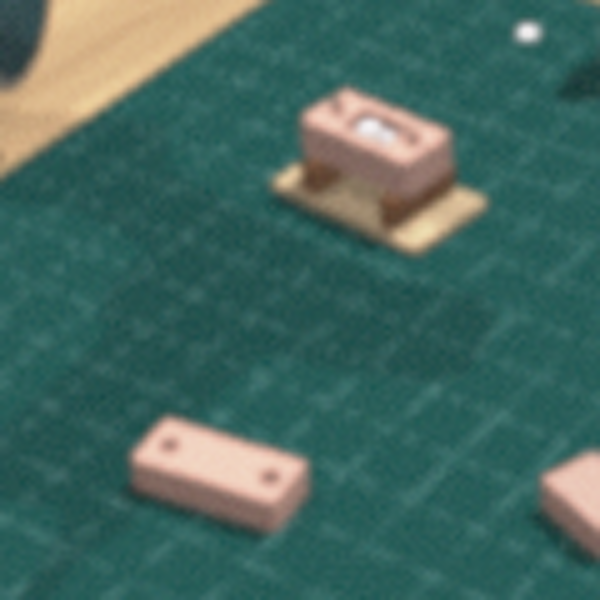

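Crop 2 confirms the cover lies flat with both holes up and the base sits on the battens with the casting inside. The numbers agree: tops at 27 and 63 mm, hole spacing 71.9 mm against 72.

```bash
cat > g.py <<'E'
import sys; from h import *
from station import ctrl
def go(*targets):
    "targets x,y,z,yaw deg: the shift and turn numbers from the pose now"
    s=ctrl.sense(); M=R.from_rotvec(s["tool_rot"]); print("t",round(s["t"],2),"tcp",s["tcp_pos"].round(4),"yaw",np.degrees(np.arctan2(*M.as_matrix()[1::-1,0])).round(2),"open",round(s["opening"],3),"grip",round(s["grasp_force"],1),"F",s["ft_force"].round(1),"q6",s["joint_positions"][5].round(2))
    for x,y,z,a in targets:
        D=R.from_euler("z",a,degrees=True)*R.from_euler("x",180,degrees=True)
        sh=M.inv().apply(np.array([x,y,z])-s["tcp_pos"])/.3; tu=np.degrees((M.inv()*D).as_rotvec())/120
        print((x,y,z,a),"->",sh.round(4).tolist(),tu.round(4).tolist())
if __name__=="__main__": go(*[tuple(map(float,a.split(","))) for a in sys.argv[1:]])
E
python3 g.py .42,-.33,.2,7.9 .575,-.1547,.15,7.9
```

```text
t 0.1 tcp [ 0.2488 -0.5179  0.2187] yaw 25.66 open 1.002 grip 0.0 F [ 0.3  0.1 -0.2] q6 -0.12
(0.42, -0.33, 0.2, 7.9) -> [0.7855, -0.3173, 0.0631] [-0.0008, 0.0, 0.148]
(0.575, -0.1547, 0.15, 7.9) -> [1.5042, -0.6201, 0.2304] [-0.0008, 0.0, 0.148]
```

move_arm(rows=[0.2,-0.08,0.02,0,0,0.03,1,0.4,-0.16,0.04,0,0,0.06,1,0.6,-0.24,0.06,0,0,0.09,1,0.8,-0.32,0.08,0,0,0.12,1,0.98,-0.4,0.1,0,0,0.148,1,0.98,-0.4,0.1,0,0,0.148,1,0.98,-0.4,0.1,0,0,0.148,1,0.98,-0.4,0.1,0,0,0.148,1,0.98,-0.4,0.1,0,0,0.148,1,0.98,-0.4,0.1,0,0,0.148,1])

```text
t: 1.35
tcp_pos: [0.4614, -0.2839, 0.1896]
tool_rot: [3.134, 0.214, 0.0]
ft_force: [-1.0, -0.3, -0.2]
opening: 1.0
grasp_force: 0.0
```

```bash
python3 g.py .575,-.1547,.1,7.9 .575,-.1547,.022,7.9
```

```text
t 1.35 tcp [ 0.4614 -0.2839  0.1896] yaw 7.8 open 1.0 grip 0.0 F [-1.  -0.3 -0.2] q6 0.75
(0.575, -0.1547, 0.1, 7.9) -> [0.4334, -0.3753, 0.2986] [0.0002, -0.0, -0.0009]
(0.575, -0.1547, 0.022, 7.9) -> [0.4334, -0.3754, 0.5586] [0.0002, -0.0, -0.0009]
```

move_arm(rows=[0.15,-0.13,0.05,0,0,0,1,0.3,-0.26,0.1,0,0,0,1,0.433,-0.375,0.2,0,0,0,1,0.433,-0.375,0.3,0,0,0,1,0.433,-0.375,0.38,0,0,0,1,0.433,-0.375,0.38,0,0,0,1,0.433,-0.375,0.38,0,0,0,1,0.433,-0.375,0.38,0,0,0,1,0.433,-0.375,0.38,0,0,0,1,0.433,-0.375,0.38,0,0,0,1])

```text
t: 2.6
tcp_pos: [0.5755, -0.1538, 0.076]
tool_rot: [3.134, 0.216, 0.001]
ft_force: [0.1, -0.1, 0.1]
opening: 1.002
grasp_force: 0.0
```

```bash
python3 g.py .575,-.1547,.022,7.9
```

```text
t 2.6 tcp [ 0.5755 -0.1538  0.076 ] yaw 7.89 open 1.002 grip 0.0 F [ 0.1 -0.1  0.1] q6 1.06
(0.575, -0.1547, 0.022, 7.9) -> [-0.0021, 0.0027, 0.1801] [0.0003, -0.0004, -0.0001]
```

move_arm(rows=[-0.002,0.003,0.06,0,0,0,1,-0.002,0.003,0.12,0,0,0,1,-0.002,0.003,0.16,0,0,0,1,-0.002,0.003,0.18,0,0,0,1,-0.002,0.003,0.18,0,0,0,1,-0.002,0.003,0.18,0,0,0,0.55,-0.002,0.003,0.18,0,0,0,0.3,-0.002,0.003,0.18,0,0,0,0.3,-0.002,0.003,0.18,0,0,0,0.3,-0.002,0.003,0.18,0,0,0,0.3], squeeze=15)

```text
t: 3.85
tcp_pos: [0.5748, -0.1546, 0.0215]
tool_rot: [3.134, 0.216, 0.0]
ft_force: [0.3, 1.2, -0.2]
opening: 0.505
grasp_force: 0.0
```

```bash
python3 g.py .575,-.1547,.15,7.9
```

```text
t 3.85 tcp [ 0.5748 -0.1546  0.0215] yaw 7.89 open 0.505 grip 0.0 F [ 0.3  1.2 -0.2] q6 1.05
(0.575, -0.1547, 0.15, 7.9) -> [0.0007, 0.0005, -0.4283] [0.0001, -0.0, -0.0]
```

move_arm(rows=[0,0,0,0,0,0,0.3,0,0,0,0,0,0,0.3,0,0,0,0,0,0,0.3,0,0,0,0,0,0,0.3,0,0,0,0,0,0,0.3,0,0,-0.05,0,0,0,0.3,0,0,-0.15,0,0,0,0.3,0,0,-0.3,0,0,0,0.3,0,0,-0.43,0,0,0,0.3,0,0,-0.43,0,0,0,0.3])

```text
t: 5.1
tcp_pos: [0.5771, -0.1553, 0.1547]
tool_rot: [3.131, 0.216, 0.012]
ft_force: [-0.3, -0.1, -1.8]
opening: 0.44
grasp_force: 15.0
```

```bash
python3 g.py .4656,.1711,.15,-5.6
```

```text
t 5.1 tcp [ 0.5771 -0.1553  0.1547] yaw 7.9 open 0.44 grip 15.0 F [-0.3 -0.1 -1.8] q6 1.05
(0.4656, 0.1711, 0.15, -5.6) -> [-0.2185, -1.1287, 0.0096] [0.0015, -0.0037, 0.1125]
```

move_arm(rows=[-0.02,-0.1,0,0,0,0.01,0.3,-0.05,-0.25,0,0,0,0.03,0.3,-0.08,-0.4,0,0,0,0.05,0.3,-0.11,-0.55,0,0,0,0.07,0.3,-0.14,-0.7,0,0,0,0.09,0.3,-0.17,-0.84,0,0,0,0.11,0.3,-0.18,-0.93,0,0,0,0.1125,0.3,-0.18,-0.93,0,0,0,0.1125,0.3,-0.18,-0.93,0,0,0,0.1125,0.3,-0.18,-0.93,0,0,0,0.1125,0.3])

```text
t: 6.35
tcp_pos: [0.4831, 0.1134, 0.1501]
tool_rot: [3.137, -0.155, -0.001]
ft_force: [-0.2, -0.6, -1.1]
opening: 0.447
grasp_force: 15.0
```

```bash
python3 g.py .4656,.1711,.13,-5.6
python3 - <<'E'
from m import *; from station import cams; import pickle
t=cams.camera("top"); s=cams.camera("scene"); pickle.dump((t,s),open("held.pkl","wb"))
W=world(t)
# cover seen while held: any visible pink 
m=pinkmask(t)&(W[...,2]>.1)&(W[...,2]<.18); print(m.sum(), W[m].mean(0) if m.any() else 0)
g=np.hstack([t["pixels"][170:290,200:360],s["pixels"][60:180,240:400]]); cv2.imwrite("pics/held.png",cv2.resize(g[...,::-1],None,fx=2.5,fy=2.5,interpolation=cv2.INTER_CUBIC))
E
```

```text
t 6.35 tcp [0.4831 0.1134 0.1501] yaw -5.67 open 0.447 grip 15.0 F [-0.2 -0.6 -1.1] q6 1.76
(0.4656, 0.1711, 0.13, -5.6) -> [-0.0771, -0.1857, 0.0669] [0.0003, 0.0002, -0.0006]
54 [0.43936838 0.12052427 0.15405033]
```

View pics/held.png

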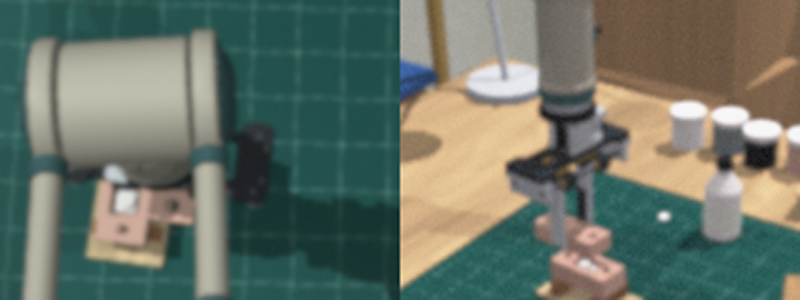

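Held picture: the cover is level in the fingers. One of its holes shows at about (173,205) in the left half, and the base is undisturbed. I'll check where that hole lies in the grip.

Run:
```python
from m import *; import pickle
t,s=pickle.load(open("held.pkl","rb")); h=dark(t,(200+173/2.5,170+205/2.5)); P=onplane(t,[h],.155)[0]
a=np.radians(-5.67); tcp=np.array([.4831,.1134]); x=np.array([np.cos(a),np.sin(a)]); y=np.array([-np.sin(a),np.cos(a)])
d=P[:2]-tcp; print(h,P,"along x",d@x,"y",d@y)
# same-camera bias at start: hole mid vs tcp: (.5751,-.1544) / rect (.5744,-.1546); tcp .5748,-.1546
b=dark(t,(200+122/2.5,170+229/2.5)); print("pin",b,onplane(t,[b],.068))
T=np.linalg.inv(s["pose"])
# scene view of base: top pink before occlusion: compare plane rect
s0=pickle.load(open("scene.pkl","rb"))
m=s0["pixels"].min(2)[150:185,295:340]>175; v,u=np.nonzero(m); ps=(u.mean()+295,v.mean()+150)
t0=pickle.load(open("top.pkl","rb")); m=t0["pixels"].min(2)[225:270,235:270]>175; v,u=np.nonzero(m); pt=(u.mean()+235,v.mean()+225)
print("casting tri",ps,pt,tri(t0,pt,s0,ps))
```

```text
[269.10344828 251.77394636] [0.44773069 0.1155475  0.155     ] along x -0.03540843440553144 y -0.001357444998154901
pin [248.65151515 261.35454545] [[0.42881162 0.17297391 0.068     ]]
casting tri (np.float64(314.2638888888889), np.float64(165.75)) (np.float64(249.42897727272728), np.float64(247.5369318181818)) (array([0.46318803, 0.17323965, 0.05766206]), np.float64(0.003042443605911932))
```

move_arm(rows=[-0.02,-0.05,0.02,0,0,0,0.3,-0.05,-0.12,0.04,0,0,0,0.3,-0.077,-0.186,0.067,0,0,0,0.3,-0.077,-0.186,0.1,0,0,0,0.3,-0.077,-0.186,0.13,0,0,0,0.3,-0.077,-0.186,0.16,0,0,0,0.3,-0.077,-0.186,0.17,0,0,0,0.3,-0.077,-0.186,0.17,0,0,0,0.3,-0.077,-0.186,0.17,0,0,0,0.3,-0.077,-0.186,0.17,0,0,0,0.3])

```text
t: 7.7
tcp_pos: [0.4657, 0.1721, 0.0998]
tool_rot: [-3.138, 0.154, -0.001]
ft_force: [0.9, -0.3, -2.3]
opening: 0.444
grasp_force: 15.0
```

```bash
python3 g.py .4656,.1715,.082,-5.6
python3 - <<'E'
from m import *; from station import cams; import pickle
t=cams.camera("top"); s=cams.camera("scene"); pickle.dump((t,s),open("above.pkl","wb"))
a=cv2.resize(t["pixels"][215:280,225:290],None,fx=6,fy=6,interpolation=cv2.INTER_CUBIC); b=cv2.resize(s["pixels"][130:195,280:345],None,fx=6,fy=6,interpolation=cv2.INTER_CUBIC)
cv2.imwrite("pics/above.png",np.hstack([a,b])[...,::-1])
E
```

```text
t 7.7 tcp [0.4657 0.1721 0.0998] yaw -5.61 open 0.444 grip 15.0 F [ 0.9 -0.3 -2.3] q6 1.88
(0.4656, 0.1715, 0.082, -5.6) -> [-0.0001, 0.0021, 0.0592] [-0.0001, -0.0003, -0.0001]
```

View pics/above.png

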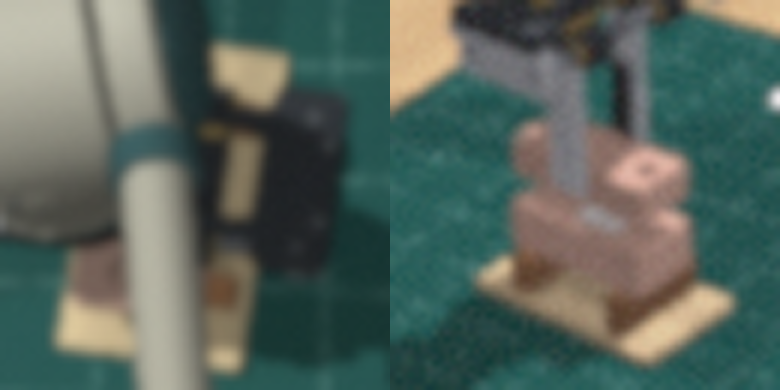

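Above picture: the scene view (right half) shows the cover lined up with the base along all edges, about 17 mm above its top. I'll lower it gently and check the force.

move_arm(rows=[0,0.001,0.01,0,0,0,0.3,0,0.001,0.02,0,0,0,0.3,0,0.001,0.025,0,0,0,0.3,0,0.001,0.03,0,0,0,0.3,0,0.001,0.035,0,0,0,0.3,0,0.001,0.04,0,0,0,0.3,0,0.001,0.045,0,0,0,0.3,0,0.001,0.045,0,0,0,0.3,0,0.001,0.045,0,0,0,0.3,0,0.001,0.045,0,0,0,0.3])

```text
t: 9.05
tcp_pos: [0.4654, 0.1719, 0.086]
tool_rot: [3.138, -0.154, 0.0]
ft_force: [0.5, -0.7, -0.7]
opening: 0.445
grasp_force: 15.0
```

```bash
python3 g.py .4656,.1718,.0815,-5.6
```

```text
t 9.05 tcp [0.4654 0.1719 0.086 ] yaw -5.6 open 0.445 grip 15.0 F [ 0.5 -0.7 -0.7] q6 1.88
(0.4656, 0.1718, 0.0815, -5.6) -> [0.0007, 0.0002, 0.015] [0.0, -0.0001, -0.0]
```

move_arm(rows=[0,0,0.004,0,0,0,0.3,0,0,0.008,0,0,0,0.3,0,0,0.011,0,0,0,0.3,0,0,0.013,0,0,0,0.3,0,0,0.015,0,0,0,0.3,0,0,0.016,0,0,0,0.3,0,0,0.016,0,0,0,0.3,0,0,0.016,0,0,0,0.3,0,0,0.016,0,0,0,0.3,0,0,0.016,0,0,0,0.3])

```text
t: 10.3
tcp_pos: [0.4654, 0.1718, 0.0815]
tool_rot: [3.138, -0.154, 0.0]
ft_force: [-1.3, 0.1, 4.5]
opening: 0.444
grasp_force: 15.0
```

move_arm(rows=[0,0,-0.002,0,0,0,0.6,0,0,-0.003,0,0,0,0.8,0,0,-0.004,0,0,0,1,0,0,-0.004,0,0,0,1,0,0,-0.004,0,0,0,1,0,0,-0.004,0,0,0,1,0,0,-0.004,0,0,0,1,0,0,-0.004,0,0,0,1,0,0,-0.004,0,0,0,1,0,0,-0.004,0,0,0,1])

```text
t: 11.55
tcp_pos: [0.4654, 0.1718, 0.0823]
tool_rot: [3.138, -0.154, 0.0]
ft_force: [-0.3, 0.0, 0.6]
opening: 0.999
grasp_force: 0.0
```

```bash
python3 g.py .4656,.1716,.043,-5.6
python3 - <<'E'
from m import *; from station import cams
s=cams.camera("scene"); W=world(s)
a=s["pixels"][130:195,280:345]; m=pinkmask(s); m[:130]=0;m[195:]=0;m[:,:280]=0;m[:,345:]=0
print("top z",np.percentile(W[m][:,2],[50,80,90,95]).round(4))
cv2.imwrite("pics/seat.png",cv2.resize(a,None,fx=8,fy=8,interpolation=cv2.INTER_CUBIC)[...,::-1])
E
```

```text
t 11.55 tcp [0.4654 0.1718 0.0823] yaw -5.6 open 0.999 grip 0.0 F [-0.3  0.   0.6] q6 1.88
(0.4656, 0.1716, 0.043, -5.6) -> [0.0008, 0.0007, 0.1312] [0.0, -0.0, -0.0]
top z [0.0366 0.0848 0.0883 0.0899]
```

View pics/seat.png

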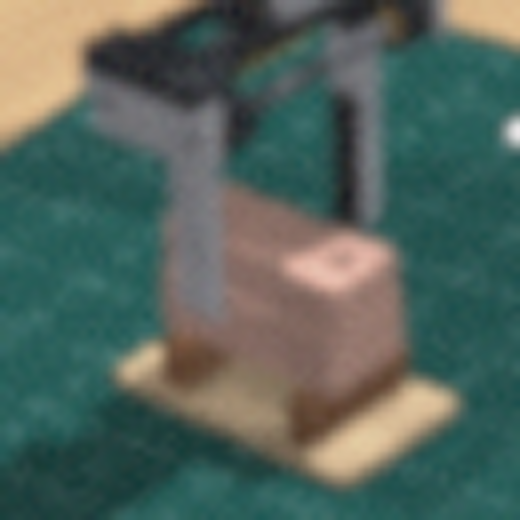

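Seat picture: the cover lies flat on the base with no gap and its top at about 87 mm. The fingers are open and clear on both sides. Next I go down to the base and close.

move_arm(rows=[0,0,0.03,0,0,0,1,0,0,0.06,0,0,0,1,0,0,0.09,0,0,0,1,0,0,0.115,0,0,0,1,0,0,0.131,0,0,0,1,0,0,0.131,0,0,0,1,0,0,0.131,0,0,0,0.7,0,0,0.131,0,0,0,0.4,0,0,0.131,0,0,0,0.4,0,0,0.131,0,0,0,0.4], squeeze=30)

```text
t: 12.85
tcp_pos: [0.4655, 0.1719, 0.0432]
tool_rot: [-3.138, 0.154, -0.001]
ft_force: [-0.0, -0.8, -0.4]
opening: 0.614
grasp_force: 0.0
```

move_arm(rows=[0,0,0,0,0,0,0.4,0,0,0,0,0,0,0.4,0,0,0,0,0,0,0.4,0,0,0,0,0,0,0.4,0,0,0,0,0,0,0.4,0,0,0,0,0,0,0.4,0,0,0,0,0,0,0.4,0,0,0,0,0,0,0.4,0,0,0,0,0,0,0.4,0,0,0,0,0,0,0.4])

```text
t: 14.1
tcp_pos: [0.4654, 0.1718, 0.0431]
tool_rot: [3.138, -0.153, 0.0]
ft_force: [-0.6, -0.8, 3.9]
opening: 0.532
grasp_force: 30.0
```

Opening is 0.532 × 94 = 50 mm, which matches the base width, so the base is gripped. I'll lift 100 mm slowly.

move_arm(rows=[0,0,-0.01,0,0,0,0.4,0,0,-0.03,0,0,0,0.4,0,0,-0.06,0,0,0,0.4,0,0,-0.1,0,0,0,0.4,0,0,-0.14,0,0,0,0.4,0,0,-0.18,0,0,0,0.4,0,0,-0.22,0,0,0,0.4,0,0,-0.26,0,0,0,0.4,0,0,-0.29,0,0,0,0.4,0,0,-0.31,0,0,0,0.4])

```text
t: 15.35
tcp_pos: [0.4655, 0.1719, 0.1366]
tool_rot: [-3.138, 0.154, -0.001]
ft_force: [0.4, 1.8, -2.6]
opening: 0.529
grasp_force: 30.0
```

move_arm(rows=[0,0,-0.01,0,0,0,0.4,0,0,-0.018,0,0,0,0.4,0,0,-0.02,0,0,0,0.4,0,0,-0.02,0,0,0,0.4,0,0,-0.02,0,0,0,0.4,0,0,-0.02,0,0,0,0.4,0,0,-0.02,0,0,0,0.4,0,0,-0.02,0,0,0,0.4,0,0,-0.02,0,0,0,0.4,0,0,-0.02,0,0,0,0.4])

```text
t: 16.6
tcp_pos: [0.4654, 0.1718, 0.142]
tool_rot: [3.138, -0.154, 0.0]
ft_force: [0.5, -0.2, -3.1]
opening: 0.527
grasp_force: 30.0
```

```bash
python3 g.py
python3 - <<'E'
from m import *; from station import cams,ctrl
s=cams.camera("scene"); a=s["pixels"][85:195,260:370]
cv2.imwrite("pics/end.png",cv2.resize(a,None,fx=5,fy=5,interpolation=cv2.INTER_CUBIC)[...,::-1]); print(abs(ctrl.sense()["qd"]).max())
E
```

```text
t 16.6 tcp [0.4654 0.1718 0.142 ] yaw -5.6 open 0.527 grip 30.0 F [ 0.5 -0.2 -3.1] q6 1.88
0.0012473360145550346
```

View pics/end.png

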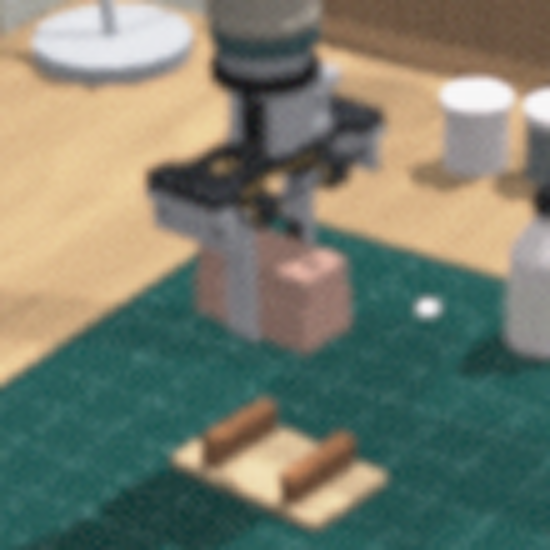

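The end picture shows the closed mould held level about 99 mm above the batten tops, with the stand empty below it and the arm still.

```bash
python3 -c "
from station import ticket; print(ticket.close_job())"
```

```text
the job is handed in; nothing more can be done
None
```

The cover is seated on the base, and the gripper is holding the closed mould by its base, level and still, about 10 cm above the stand; I have handed the job in, but no verdict came back.

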